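Fit the drive key into the lift gearbox and hold the brake off

ROBOT

A 7-joint arm with a two-finger parallel gripper is mounted at the origin on the work surface. World frame = base frame: x ahead of the robot, y to its left, z up, the work surface at z = 0. Lengths are in m, angles in rad, forces in N, time in s.
With the tool pointing down it reaches from about 0.4 to 0.85 m from the base axis. Payload 10.4 kg.
Tool frame: the origin (TCP) lies on the centre line of the jaws, within the pads' length; the fingertips stand 11 mm ahead of it and the grasp point (between the pads) lies 8 mm behind it (manip.finger_overhang is the distance from the TCP to the fingertips, in m); z points along the fingers, y is the line along which they close (so a half turn about z gives the same grasp; the last joint's range is limited). The gripper opens to 85 mm and grips with 20 to 120 N. Pads are 22 mm wide; open, the fingers measure 114 mm over their backs; the gripper's body (76 mm by 85 mm) begins 54 mm behind the grasp point. The pads swing forward as they close: fully open they stand 13 mm farther back than shut.
Start: joints at [1.226, 0.332, -0.065, 1.46, 0.022, 1.35, -0.088], TCP at [0.198, -0.593, 0.242] pointing down, gripper open.
Joint ranges: [-2.6, 2.6], [-0.5, 2.12], [-1.47, 1.34], [0.16, 2.42], [-1.27, 4.41], [0.06, 2.06], [-2.6, 2.6]. Speed limits (rad/s): [2.22, 2.22, 2.79, 2.79, 3.14, 3.14, 3.14].

INTERFACE

Orientations are given as a unit quaternion [x, y, z, w].
In Python, from workcell import manip, imaging, workorder gives the robot as it stands.
- The arm moves only by the tool jog_arm, never from a script. Its argument "deltas" is a list of rows, each an object with "gripper": the opening, from 0 (shut) to 1 (fully open); "offset": the shift along the tool's x, y, z in m, a list of three; "rotation": the turn, a rotation vector about the tool's x, y, z in degrees, a list of three. In form: [{"gripper": gripper, "offset": [tx, ty, tz], "rotation": [ax, ay, az]}, ...]. A call has 1 to 20 rows; each row shifts and turns the commanded pose from where the row before left it, along the tool's axes as they then stand; what a row does not reach is not made up. A row lasts 1/10 s, in which the tool goes at most 50 mm and 8.59 degrees, less where a joint would pass 70% of its speed; a pose out of reach is approached as far as the arm can. A call with a gripper value outside its range is refused whole. The fingers move at their own pace and stop on an object; "newtons" is the grip in N (left out, the last holds). Time passes only in rows, so rows that do not move let the fingers close. It gives the time, the measured TCP pose, the force, the opening and the grip force at its end, in the units of the state.
- manip.get_obs(): the state, without advancing time (a new reading comes with each control period).
- imaging.camera(name): name is "scene" or "top" or "wrist"; returns the picture (420x560x3 uint8, blue, green, red); there is no depth.
- imaging.camera_model(name): a dict with "camera_matrix" (3x3 intrinsics, pixels), "k1" (the pictures are not rectified: a ray, as slopes to the right and down, at radius r is drawn at 1 + k1 r^2 times it, then the intrinsics apply), "world_to_cam" (4x4, takes a point from world to camera coordinates); the wrist camera has in their place "hand_eye" (4x4, takes a point from camera to tool coordinates, whose origin is the TCP and whose axes are the flange's). Camera axes: x right, y up, looking along -z (the intrinsics and any distortion apply to the point x, -y, -z); pixel columns grow to the right and rows downward; lengths in m; the calibration is good to about 2 mm. A picture is of the moment at which its call begins: read the wrist's pose just before it. camera_model takes no time and is no camera call.
- workorder.hand_in(): hands the job in; it is judged then, once.
The state is a dict: "clock": time; "joint_pos": joint angles; "joint_velocities": joint speeds; "tau": joint torques, N m; "position": TCP position; "ee_rot": TCP orientation; "ft_force": force on the tool from outside, world axes, zero at the start; "torque": the same for the moment, N m; "grip_width": opening from 0.0 (shut) to 1.0 (fully open); "grasp_force": force on a finger pad.
Only numpy, scipy, OpenCV 4.12 (cv2) and the standard library are available. Lean on these libraries where they do the work, as an engineer would, in place of code of your own. Each camera call takes 0.05 s, during which the arm holds its last target. There are 200 camera calls.

TASK

Take the drive key (the one with the bar handle and the fin on its shaft) out of the wooden rack, put its shaft into the hub on the gearbox, turn it until the fin slips into the keyway, and push it fully home against the spring plunger, so that its collar sits on the hub face. Be gentle: never press the key on the gearbox with more than 35 N, and leave the other key and the things lying around where they are. Finish while still gripping the key and pressing it home: do not let go, the spring would push it out again.

Things in the scene. Friction and masses are not known exactly. Their poses are not given: they have to be found in the camera images.
- drive_key: The key to use: upright steel shaft 22 mm in diameter, 86 mm tall, about 160 g. Origin: centre of its lower end; z up, x towards the fin. Nose 0 to 20 mm (lowest 3.5 mm tapers to 16 mm diameter); fin 8 mm wide (y), 20 to 44 mm up, out to x = 18 mm; collar 40 mm in diameter, 44 to 50 mm up; neck 16 mm in diameter to 64 mm. Starts in either rack hole, nose 20 mm deep.
- key_grip (a point): Middle of the drive key's black bar handle over the shaft's axis, 75 mm above its lower end; axes as the key's. The bar reaches from 64 to 86 mm above the lower end, is 16 mm wide in y, and runs from x = -22 to x = +40 mm: its longer arm points the same way as the fin.
- plain_key: Not to be used: a similar steel key without fin, with a round black knob 32 mm in diameter instead of the bar, 86 mm tall, in the other hole of the rack. Origin: centre of its lower end.
- key_rack: Wooden block 70 mm (x) by 190 mm (y) by 28 mm tall, fixed, with two holes 24 mm in diameter and 20 mm deep at y = +55 and y = -55 mm. Origin: centre of its underside.
- gearbox: Fixed aluminium gearbox 130 by 110 mm, 45 mm tall, with an upright steel hub about 56 mm across rising from its middle to 70 mm. Origin: centre of the underside, on the hub's axis; z up, x towards the keyway. Bore 24.5 mm across flats (twelve-sided); keyway 11 mm wide, reaching out to x = 20.5 mm, open at the top, over the full depth.
- hub_mouth (a point): Centre of the hub's flat upper face, 70 mm above the table: the mouth of the bore, on its axis; axes as the gearbox's. Fin not over the keyway: the key stops with its nose 20 mm in the bore, the fin lying on this face. Fully home: the collar lies on this face, the shaft's lower end 44 mm below it.
- plunger (a joint): How far the spring plunger at the bottom of the bore is pressed down, in m. 0: its top is 36 mm below the hub face. 0.008: the key is fully home, collar on the face. It pushes up with 4 N at first and about 9 N at 8 mm.
- die_a: Bystander: red die, 16 mm cube. Origin: centre of its underside. It lies near the rack.
- die_b: Bystander: red die, 16 mm cube. Origin: centre of its underside. It lies near the gearbox.
- lens: Bystander: black camera lens standing upright, 68 mm in diameter, 67 mm tall, near the gearbox. Origin: centre of its underside.
- tape_roll: Bystander: roll of paper tape lying flat, 84 mm in diameter, 24 mm tall. Origin: centre of its underside.
- toy_tank: Bystander: wooden toy tank about 88 mm long, 68 mm wide, 45 mm tall. Origin: centre of its underside.
- screwdriver: Bystander: screwdriver lying on the table near the robot's base. Origin: on its underside.
Mind the look-alikes: they are no part of the job. What is shaped like the drive_key but yellow is not meant.

How it is judged:
At the end, for the whole second after the job is handed in: The drive key is upright in the hub with its fin in the keyway (within 3 mm and 0.15 rad), its lower end more than 42 mm below the hub face (44 mm is fully home), the plunger is pressed down more than 6 mm, and the fingers still hold the key (horizontal distance between drive_key and hub_mouth below 0.003 m and z of drive_key in the frame of hub_mouth below -0.042 m and angle between the x axis of drive_key and the x axis of gearbox, either way round below 0.15 rad and angle between drive_key's own z axis and vertical below 0.08 rad and value of joint plunger above 0.006 m and contact force between the fingers and drive_key above 1 N); the arm keeps its last pose, push and grip.
It fails at once if the key is pressed on the gearbox with more than 35 N (contact force between drive_key and gearbox above 35 N).
It fails at once if the plain key is moved more than 20 mm (distance of plain_key from where it was at the start of the episode above 0.02 m).
It fails at once if a die, the lens, the tape roll, the toy tank or the screwdriver is moved more than 30 mm (distance of any of die_a, die_b, lens, tape_roll, toy_tank, screwdriver from where it was at the start of the episode above 0.03 m).
It also fails if it takes over 45 s, if anything falls off the work surface, if the arm or the gripper's body presses on something with over 40 N, if the wrist force passes 120 N, or if a joint passes its speed limit or range.

## Working session

There is one attempt and no reset: what is moved stays moved. The work goes in short steps, Python scripts to look and compute and a tool call to move; the robot and the scene stay as the last step left them, time stands still between calls to the robot, and variables do not carry over. Pictures are saved under pics/ and viewed, at most 10 in all, crops included, and the job is handed in when it is done.

Besides the shell and the picture viewer there is one more tool, called after "Emit:" by a JSON object that holds its "op" and its "data", one argument or row to a line. jog_arm: Moves the arm, as the interface text tells. Its arguments: {"type":"object","properties":{"deltas":{"type":"array","items":{"type":"object","properties":{"gripper":{"type":"number"},"offset":{"type":"array","items":{"type":"number"}},"rotation":{"type":"array","items":{"type":"number"}}}}},"newtons":{"type":"number"}},"required":["deltas"]}

```bash
mkdir -p pics; ls; python3 - <<'E'
from workcell import manip, imaging
import cv2,numpy as np
o=manip.get_obs();print(o)
for n in("scene","top"):
    cv2.imwrite(f"pics/{n}0.png",imaging.camera(n))
for n in("scene","top","wrist"):print(n,imaging.camera_model(n))
E
```

```text
pics
{'clock': 0.0, 'joint_pos': array([ 1.22635591,  0.33289952, -0.06471099,  1.4609556 ,  0.02160747,
        1.34990695, -0.08849602]), 'joint_velocities': array([-0.0011786 , -0.00097996,  0.00059112,  0.00082412, -0.00049592,
       -0.00156363,  0.00026732]), 'tau': array([-1.35674276e-03, -6.25447440e+01,  4.81367391e-02, -3.91603267e+01,
        1.60418241e-02,  1.00167838e-02,  2.53716536e-05]), 'position': array([ 0.19757763, -0.59255927,  0.24149187]), 'ee_rot': array([ 9.87077003e-01,  1.60244961e-01, -1.53637360e-04, -7.20552986e-04]), 'ft_force': array([-0.12707191, -0.09750152, -0.4242413 ]), 'torque': array([ 0.03707535,  0.02033086, -0.01934468]), 'grasp_force': 0.0, 'grip_width': 1.0022830042910276}
scene {'camera_matrix': array([[399.95413117,   0.        , 280.22123496],
       [  0.        , 399.95413117, 210.87908631],
       [  0.        ,   0.        ,   1.        ]]), 'k1': -0.029548389344354477, 'world_to_cam': array([[-0.08307854,  0.99652376, -0.00619299,  0.03291391],
       [-0.81281124, -0.06416459,  0.57898256,  0.37069233],
       [ 0.5765725 ,  0.05
[... 523 characters left out ...]
733e-02,  9.90993608e-01,
        -8.56797364e-01],
       [ 0.00000000e+00,  0.00000000e+00,  0.00000000e+00,
         1.00000000e+00]])}
wrist {'camera_matrix': array([[367.42515642,   0.        , 278.74655251],
       [  0.        , 367.42515642, 210.70952819],
       [  0.        ,   0.        ,   1.        ]]), 'k1': 0.0039051788537470392, 'hand_eye': array([[ 8.58957945e-04,  9.65700875e-01,  2.59655700e-01,
         6.61731390e-02],
       [ 9.99999589e-01, -7.54592178e-04, -5.01615277e-04,
         5.99334416e-05],
       [-2.88476152e-04,  2.59656024e-01, -9.65701127e-01,
        -1.30560441e-01],
       [ 0.00000000e+00,  0.00000000e+00,  0.00000000e+00,
         1.00000000e+00]])}
```

View pics/top0.png

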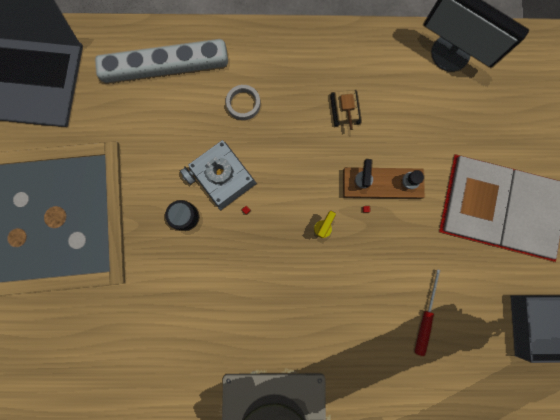

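View pics/scene0.png

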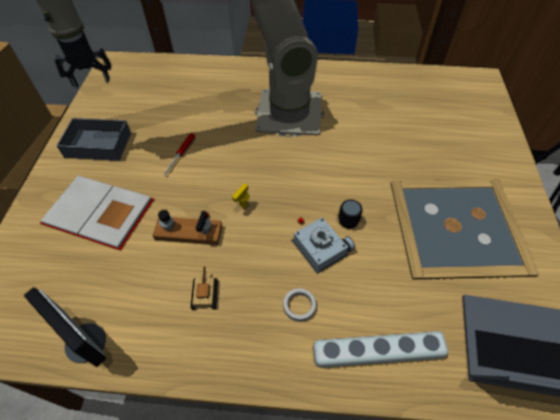

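Top view candidates: drive key with black bar at (366,172) in the rack; plain key with round knob at (413,180); yellow look-alike at (325,225). I choose (366,172) and check it in a crop. The hub is at (219,171), with the keyway to be found.

```bash
cat > h.py <<'E'
from workcell import manip, imaging
import cv2,numpy as np
from scipy.spatial.transform import Rotation as R
def c2w(name,o=None):
    m=imaging.camera_model(name)
    if name!="wrist": return np.linalg.inv(m["world_to_cam"])
    T=np.eye(4);T[:3,:3]=R.from_quat(o["ee_rot"]).as_matrix();T[:3,3]=o["position"]
    return T@m["hand_eye"]
def px2w(name,uv,z,o=None):
    m=imaging.camera_model(name);K=m["camera_matrix"];T=c2w(name,o)
    uv=np.atleast_2d(np.array(uv,float))
    d=(uv-K[:2,2])/np.array([K[0,0],K[1,1]]);s=d.copy()
    for _ in range(10): s=d/(1+m["k1"]*(s**2).sum(1,keepdims=True))
    r=np.c_[s[:,0],-s[:,1],-np.ones(len(s))]@T[:3,:3].T
    return T[:3,3]+r*((z-T[2,3])/r[:,2])[:,None]
def w2px(name,p,o=None):
    m=imaging.camera_model(name);K=m["camera_matrix"];T=np.linalg.inv(c2w(name,o))
    q=np.atleast_2d(p)@T[:3,:3].T+T[:3,3];s=np.c_[q[:,0],-q[:,1]]/-q[:,2:]
    s=s*(1+m["k1"]*(s**2).sum(1,keepdims=True));return s*[K[0,0],K[1,1]]+K[:2,2]
E
python3 - <<'E'
from h import *
im=cv2.imread("pics/top0.png");sc=cv2.imread("pics/scene0.png")
f=lambda a,x,y,w,h,s:cv2.resize(a[y:y+h,x:x+w],None,fx=s,fy=s,interpolation=cv2.INTER_CUBIC)
A=f(im,335,150,100,60,4);B=f(im,175,135,90,75,4);C=f(sc,150,170,110,80,4)
c=np.zeros((600,800,3),np.uint8);c[:240,:400]=A;c[:300,400:760]=B;c[270:590,:440]=C
cv2.imwrite("pics/crop1.png",c)
for n,u,z in (("bar",(367,172),.094),("hub",(219,171),.07),("plain",(416,178),.094),("gb",(222,174),.045),("lens",(181,215),.067),("dieb",(246,210),.016),("diea",(366,209),.016),("yel",(325,225),.05)):print(n,px2w("top",u,z).round(3))
print(px2w("scene",(205,217),.094).round(3), px2w("scene",(321,237),.07).round(3))
E
```

```text
bar [[ 0.565 -0.204  0.094]]
hub [[0.571 0.125 0.07 ]]
plain [[ 0.552 -0.312  0.094]]
gb [[0.57  0.122 0.045]]
lens [[0.472 0.208 0.067]]
dieb [[0.49  0.068 0.016]]
diea [[ 0.493 -0.217  0.016]]
yel [[ 0.452 -0.115  0.05 ]]
[[ 0.559 -0.194  0.094]] [[0.584 0.128 0.07 ]]
```

View pics/crop1.png

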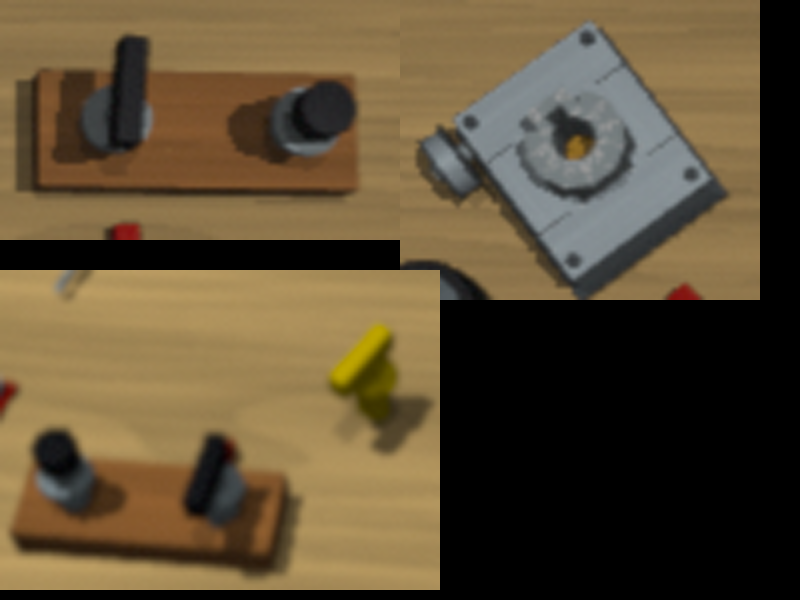

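The crop confirms black bar handle with long arm pointing up (+x) at (366,172); the other is a round knob. The keyway notch points up-left on the hub at (219,171). Moving above the key.

Emit:
{"op": "jog_arm", "data": {
  "deltas": [
    {"gripper": 1, "offset": [0, 0, 0], "rotation": [0, 0, 6.8]},
    {"offset": [0, 0, 0], "rotation": [0, 0, 6.8], "gripper": 1},
    {"offset": [0, 0, 0], "rotation": [0, 0, 6.8], "gripper": 1},
    {"offset": [0, 0, 0], "rotation": [0, 0, 6.8], "gripper": 1},
    {"offset": [0.0228, -0.0339, 0.0032], "rotation": [0, 0, 0], "gripper": 1},
    {"offset": [0.0228, -0.0339, 0.0032], "rotation": [0, 0, 0], "gripper": 1},
    {"offset": [0.0228, -0.0339, 0.0032], "rotation": [0, 0, 0], "gripper": 1},
    {"offset": [0.0228, -0.0339, 0.0032], "rotation": [0, 0, 0], "gripper": 1},
    {"offset": [0.0228, -0.0339, 0.0032], "rotation": [0, 0, 0], "gripper": 1},
    {"offset": [0.0228, -0.0339, 0.0032], "rotation": [0, 0, 0], "gripper": 1},
    {"offset": [0.0228, -0.0339, 0.0032], "rotation": [0, 0, 0], "gripper": 1},
    {"offset": [0.0228, -0.0339, 0.0032], "rotation": [0, 0, 0], "gripper": 1},
    {"offset": [0.0228, -0.0339, 0.0032], "rotation": [0, 0, 0], "gripper": 1},
    {"offset": [0.0228, -0.0339, 0.0032], "rotation": [0, 0, 0], "gripper": 1},
    {"offset": [0.0228, -0.0339, 0.0032], "rotation": [0, 0, 0], "gripper": 1},
    {"offset": [0.0228, -0.0339, 0.0032], "rotation": [0, 0, 0], "gripper": 1},
    {"offset": [0.0228, -0.0339, 0.0032], "rotation": [0, 0, 0], "gripper": 1},
    {"offset": [0, 0, 0], "rotation": [0, 0, 0], "gripper": 1}
  ]
}}

```text
clock: 1.9
position: [0.5607, -0.1959, 0.1998]
ee_rot: [0.997, -0.072, -0.0, -0.002]
ft_force: [-0.1, 0.3, 0.0]
grip_width: 0.998
grasp_force: 0.0
```

```bash
python3 - <<'E'
from h import *
o=manip.get_obs();im=imaging.camera("wrist");cv2.imwrite("pics/w1.png",im)
print(o["clock"],o["position"],o["ee_rot"],o["joint_pos"])
np.save("w1.npy",o,allow_pickle=True)
g=im.max(2);m=(g<50).astype(np.uint8)
n,l,s,c=cv2.connectedComponentsWithStats(m)
for i in range(1,n):
    if s[i,4]>300:
        r=cv2.minAreaRect(cv2.findContours((l==i).astype(np.uint8),0,2)[0][0]);print(s[i],r);b=px2w("wrist",cv2.boxPoints(r),.094,o);print(b.round(4))
E
```

```text
1.9 [ 0.56065309 -0.19593275  0.19975391] [ 9.97386641e-01 -7.22280121e-02 -1.01173131e-05 -1.73296784e-03] [ 0.54002084  0.31249999 -0.34017793  1.58966932  0.10440171  1.25839387
 -1.53246605]
[184   0  23  29 333] ((193.3982391357422, 14.026546478271484), (33.489662170410156, 15.051533699035645), 48.8140754699707)
[[ 0.693  -0.1549  0.094 ]
 [ 0.697  -0.1625  0.094 ]
 [ 0.6823 -0.1725  0.094 ]
 [ 0.678  -0.1649  0.094 ]]
[ 280  156   26   91 1313] ((292.6234130859375, 201.0115966796875), (90.5110092163086, 22.95836639404297), 88.23760986328125)
[[ 0.599  -0.2017  0.094 ]
 [ 0.5974 -0.2163  0.094 ]
 [ 0.5361 -0.2104  0.094 ]
 [ 0.5378 -0.1948  0.094 ]]
[424 170  43  47 611] ((441.7930603027344, 189.23068237304688), (34.398048400878906, 45.87889862060547), 20.85445785522461)
[[ 0.5544 -0.2874  0.094 ]
 [ 0.5814 -0.299   0.094 ]
 [ 0.5704 -0.3193  0.094 ]
 [ 0.5429 -0.3082  0.094 ]]
[    0   267   560   153 43355] ((279.5, 343.0), (152.0, 559.0), 90.0)
[[ 0.5508  0.0016  0.094 ]
 [ 0.4958 -0.3818  0.094 ]
 [ 0.3655 -0.3882  0.094 ]
 [ 0.4269  0.0449  0.094 ]]
```

View pics/w1.png

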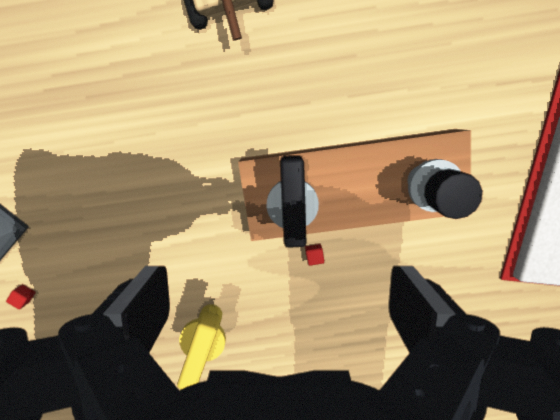

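Wrist view: bar from (292,156) to (294,246), measured 61×15 mm at z=0.094 (matches 62×16). Key axis is about (0.5586,-0.2049), yaw about -6.3°. Descend and grip.

Emit:
{"op": "jog_arm", "data": {
  "deltas": [
    {"gripper": 1, "offset": [0, 0, 0], "rotation": [0, 0, -2]},
    {"gripper": 1, "offset": [-0.0011, 0.0092, 0.01], "rotation": [0, 0, 0]},
    {"gripper": 1, "offset": [0, 0, 0.025], "rotation": [0, 0, 0]},
    {"gripper": 1, "offset": [0, 0, 0.025], "rotation": [0, 0, 0]},
    {"gripper": 1, "offset": [0, 0, 0.025], "rotation": [0, 0, 0]},
    {"gripper": 1, "offset": [0, 0, 0.02], "rotation": [0, 0, 0]},
    {"gripper": 1, "offset": [0, 0, 0.02], "rotation": [0, 0, 0]},
    {"gripper": 0.4, "offset": [0, 0, 0], "rotation": [0, 0, 0]},
    {"gripper": 0, "offset": [0, 0, 0], "rotation": [0, 0, 0]},
    {"gripper": 0, "offset": [0, 0, 0], "rotation": [0, 0, 0]},
    {"gripper": 0, "offset": [0, 0, 0], "rotation": [0, 0, 0]},
    {"gripper": 0, "offset": [0, 0, 0], "rotation": [0, 0, 0]},
    {"gripper": 0, "offset": [0, 0, 0], "rotation": [0, 0, 0]},
    {"gripper": 0, "offset": [0, 0, 0], "rotation": [0, 0, 0]}
  ],
  "newtons": 60
}}

```text
clock: 3.35
position: [0.5566, -0.2095, 0.0766]
ee_rot: [0.998, -0.058, 0.001, -0.001]
ft_force: [0.4, 5.2, 2.9]
grip_width: 0.178
grasp_force: 58.5
```

Emit:
{"op": "jog_arm", "data": {
  "deltas": [
    {"gripper": 0, "offset": [0, 0, -0.012], "rotation": [0, 0, 0]},
    {"gripper": 0, "offset": [0, 0, -0.012], "rotation": [0, 0, 0]},
    {"gripper": 0, "offset": [0, 0, -0.016], "rotation": [0, 0, 0]},
    {"gripper": 0, "offset": [0, 0, -0.02], "rotation": [0, 0, -7.6]},
    {"gripper": 0, "offset": [0, 0, -0.02], "rotation": [0, 0, -7.6]},
    {"gripper": 0, "offset": [0, 0, -0.02], "rotation": [0, 0, -7.6]},
    {"gripper": 0, "offset": [0, 0, -0.01], "rotation": [0, 0, -7.6]},
    {"gripper": 0, "offset": [0, 0, 0], "rotation": [0, 0, -7.6]},
    {"gripper": 0, "offset": [0, 0, 0], "rotation": [0, 0, -7.6]},
    {"gripper": 0, "offset": [0.0156, -0.0278, 0], "rotation": [0, 0, 0]},
    {"gripper": 0, "offset": [0.0156, -0.0278, 0], "rotation": [0, 0, 0]},
    {"gripper": 0, "offset": [0.0156, -0.0278, 0], "rotation": [0, 0, 0]},
    {"gripper": 0, "offset": [0.0156, -0.0278, 0], "rotation": [0, 0, 0]},
    {"gripper": 0, "offset": [0.0156, -0.0278, 0], "rotation": [0, 0, 0]},
    {"gripper": 0, "offset": [0.0156, -0.0278, 0], "rotation": [0, 0, 0]},
    {"gripper": 0, "offset": [0.0156, -0.0278, 0], "rotation": [0, 0, 0]},
    {"gripper": 0, "offset": [0.0156, -0.0278, 0], "rotation": [0, 0, 0]},
    {"gripper": 0, "offset": [0.0156, -0.0278, 0], "rotation": [0, 0, 0]},
    {"gripper": 0, "offset": [0, 0, 0], "rotation": [0, 0, 0]},
    {"gripper": 0, "offset": [0, 0, 0], "rotation": [0, 0, 0]}
  ]
}}

```text
clock: 5.35
position: [0.5082, 0.0714, 0.1865]
ee_rot: [0.943, 0.333, 0.0, 0.001]
ft_force: [0.9, -0.8, -1.7]
grip_width: 0.177
grasp_force: 58.9
```

```bash
python3 - <<'E'
from h import *
o=manip.get_obs();im=imaging.camera("wrist");cv2.imwrite("pics/w2.png",im)
print(o["clock"],o["position"],o["ee_rot"],o["joint_pos"],o["ft_force"])
np.save("w2.npy",o,allow_pickle=True)
print(w2px("wrist",[.571,.125,.07],o))
E
```

```text
5.35 [0.50817253 0.07144089 0.18651317] [9.42942271e-01 3.32955528e-01 3.57556802e-04 6.01181179e-04] [ 0.36028231  0.18129991 -0.64529549  1.80003818  0.1179615   1.19771521
 -1.21209735] [ 0.87483275 -0.83971902 -1.73206296]
[[274.49793374  85.22376452]]
```

View pics/w2.png

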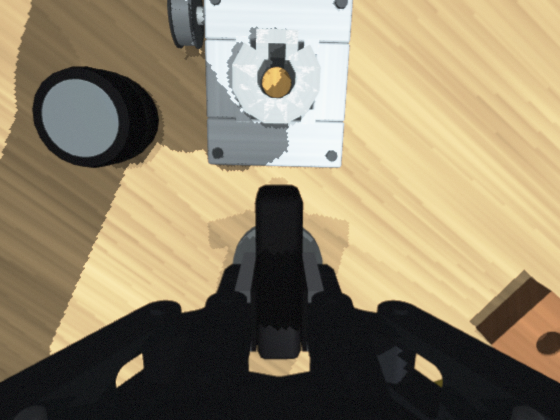

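```bash
python3 - <<'E'
from h import *
o=np.load("w2.npy",allow_pickle=True).item();im=cv2.imread("pics/w2.png")
c=cv2.resize(im[20:135,215:335],None,fx=5,fy=5,interpolation=cv2.INTER_CUBIC);cv2.imwrite("pics/crop2.png",c)
# bar far end in tool coords
T=np.eye(4);T[:3,:3]=R.from_quat(o["ee_rot"]).as_matrix();T[:3,3]=o["position"]
g=im.max(2);m=(g[180:230]<45)
for r in (185,187,188,190,200,215):
    x=np.where(g[r,240:320]<45)[0]+240;print(r,x.min() if len(x) else 0,x.max() if len(x) else 0)
p=px2w("wrist",[(258,188),(301,188),(258,215),(301,215)],o["position"][2]+.0174,o)
print(((p-T[:3,3])@T[:3,:3]).round(4))
print("tool yaw",np.degrees(np.arctan2(T[1,0],T[0,0])), "tilt z",T[:3,2])
E
```

```text
185 0 0
187 262 294
188 260 296
190 259 297
200 257 300
215 256 301
[[ 0.043  -0.0062 -0.0174]
 [ 0.0431  0.0073 -0.0174]
 [ 0.0342 -0.0063 -0.0174]
 [ 0.0343  0.0075 -0.0174]]
tool yaw 38.896545729776356 tilt z [ 1.07464404e-03 -8.95657265e-04 -9.99999021e-01]
```

View pics/crop2.png

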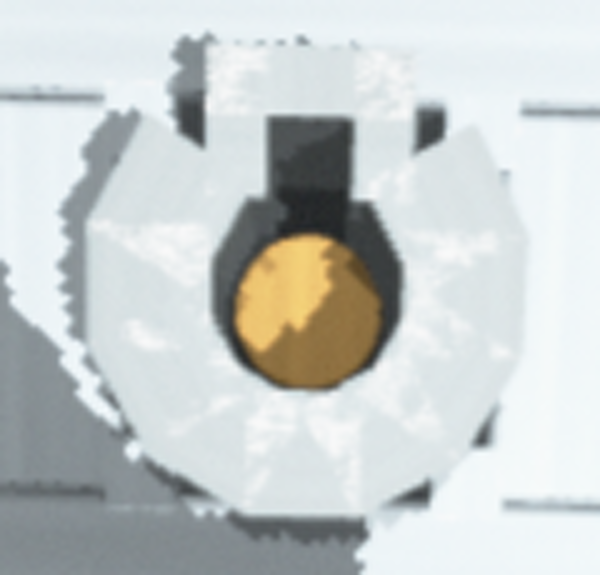

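```bash
python3 - <<'E'
from h import *
o=np.load("w2.npy",allow_pickle=True).item()
P=np.array([(307,390),(310,117),(212,288),(403,288),(268,117),(352,117)])/5+[215-.4,20-.4]
w=px2w("wrist",P,.07,o);print(w.round(4))
b,k,l,r,k1,k2=w[:,:2]
n=np.linalg.norm
print("bore width",n(l-r),"bottom-keyway end",n(b-k),"kw width",n(k1-k2))
d=k-(l+r)/2
print("yaw kw",np.degrees(np.arctan2(d[1],d[0])),"kw end edge yaw",np.degrees(np.arctan2(*(k1-k2)[::-1]))-90)
x=(k-b)/n(k-b)
print("centres",(l+r)/2,b+12.4e-3*x,k-.0205*x)
# gearbox bottom corner edge check
e=px2w("wrist",[(208,165),(340,166)],.045,o);dd=e[0]-e[1];print("gb edge yaw",np.degrees(np.arctan2(dd[1],dd[0]))-90,n(dd))
E
```

```text
[[0.5657 0.1195 0.07  ]
 [0.5912 0.1395 0.07  ]
 [0.5678 0.1366 0.07  ]
 [0.583  0.1178 0.07  ]
 [0.5879 0.1436 0.07  ]
 [0.5944 0.1355 0.07  ]]
bore width 0.024222409870097064 bottom-keyway end 0.03233994597420839 kw width 0.010412977480940529
yaw kw 37.95122670599787 kw end edge yaw 38.96076554077831
centres [0.57539743 0.12722795] [0.57547626 0.12719088] [0.57503599 0.12684474]
gb edge yaw 38.49981547374824 0.09795732475753012
```

Crop shows the bore centred at (276.5,77.6) with the keyway straight up. Sizes check: bore 24.2 mm (24.5), keyway 10.4 mm (11). Hub centre (0.5753,0.1271), yaw about 38.6°; tool yaw is 38.9°. The key sits about +2.8 mm along tool x.

Emit:
{"op": "jog_arm", "data": {
  "deltas": [
    {"gripper": 0, "offset": [0.028, -0.0005, 0], "rotation": [0, 0, 0]},
    {"gripper": 0, "offset": [0.028, -0.0005, 0], "rotation": [0, 0, 0]},
    {"gripper": 0, "offset": [0.0283, -0.0005, 0], "rotation": [0, 0, 0]},
    {"gripper": 0, "offset": [0, 0, 0.02], "rotation": [0, 0, 0]},
    {"gripper": 0, "offset": [0, 0, 0.015], "rotation": [0, 0, 0]},
    {"gripper": 0, "offset": [0, 0, 0.008], "rotation": [0, 0, 0]},
    {"gripper": 0, "offset": [0, 0, 0], "rotation": [0, 0, 0]},
    {"gripper": 0, "offset": [0, 0, 0], "rotation": [0, 0, 0]}
  ],
  "newtons": 80
}}

```text
clock: 6.2
position: [0.5729, 0.1247, 0.1432]
ee_rot: [0.943, 0.332, 0.0, 0.0]
ft_force: [0.3, 0.4, -1.0]
grip_width: 0.174
grasp_force: 82.8
```

```bash
python3 - <<'E'
from h import *
o=manip.get_obs()
for n in("scene","top"):
    im=imaging.camera(n);cv2.imwrite(f"pics/{n}1.png",im)
    u,v=w2px(n,[.5753,.1271,.08])[0].astype(int)
    c=cv2.resize(im[v-45:v+45,u-50:u+50],None,fx=4,fy=4,interpolation=cv2.INTER_CUBIC)
    if n=="scene":a=c
cv2.imwrite("pics/crop3.png",np.hstack([a,c]))
print(o["clock"],o["position"],o["ft_force"],R.from_quat(o["ee_rot"]).as_matrix()[:,0])
E
```

```text
6.2 [0.57289909 0.1247468  0.14321482] [ 0.32240202  0.39104302 -1.00318354] [7.79483767e-01 6.26422418e-01 1.05682806e-04]
```

View pics/crop3.png

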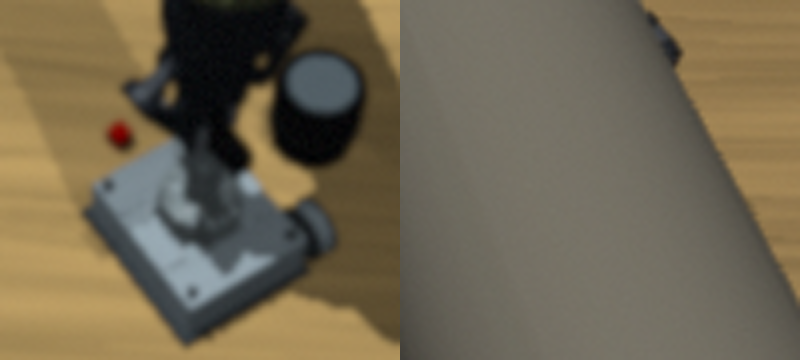

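Scene crop shows the key held upright over the hub centre. Inserting the nose gently, watching force.

Emit:
{"op": "jog_arm", "data": {
  "deltas": [
    {"gripper": 0, "offset": [0, 0, 0.003], "rotation": [0, 0, 0]},
    {"gripper": 0, "offset": [0, 0, 0.003], "rotation": [0, 0, 0]},
    {"gripper": 0, "offset": [0, 0, 0.003], "rotation": [0, 0, 0]},
    {"gripper": 0, "offset": [0, 0, 0.002], "rotation": [0, 0, 0]},
    {"gripper": 0, "offset": [0, 0, 0], "rotation": [0, 0, 0]}
  ]
}}

```text
clock: 6.8
position: [0.5738, 0.1258, 0.1319]
ee_rot: [0.943, 0.332, 0.001, 0.0]
ft_force: [6.6, 1.8, -1.4]
grip_width: 0.171
grasp_force: 82.7
```

Emit:
{"op": "jog_arm", "data": {
  "deltas": [
    {"gripper": 0, "offset": [0.002, 0.0005, 0], "rotation": [0, 0, 0]},
    {"gripper": 0, "offset": [0, 0, 0.003], "rotation": [0, 0, 0]},
    {"gripper": 0, "offset": [0, 0, 0.003], "rotation": [0, 0, 0]},
    {"gripper": 0, "offset": [0, 0, 0.003], "rotation": [0, 0, 0]},
    {"gripper": 0, "offset": [0, 0, 0], "rotation": [0, 0, 0]}
  ]
}}

```text
clock: 7.3
position: [0.5744, 0.1262, 0.122]
ee_rot: [0.943, 0.332, -0.0, -0.0]
ft_force: [2.5, 0.7, -2.1]
grip_width: 0.171
grasp_force: 82.7
```

Emit:
{"op": "jog_arm", "data": {
  "deltas": [
    {"gripper": 0, "offset": [0.0008, 0.0002, 0.0015], "rotation": [0, 0, 0]},
    {"gripper": 0, "offset": [0, 0, 0.0015], "rotation": [0, 0, 0]},
    {"gripper": 0, "offset": [0, 0, 0.0015], "rotation": [0, 0, 0]},
    {"gripper": 0, "offset": [0, 0, 0.0015], "rotation": [0, 0, 0]},
    {"gripper": 0, "offset": [0, 0, 0], "rotation": [0, 0, 0]}
  ]
}}

```text
clock: 7.8
position: [0.5751, 0.1265, 0.1164]
ee_rot: [0.943, 0.332, -0.0, 0.0]
ft_force: [0.6, -0.5, -1.8]
grip_width: 0.17
grasp_force: 82.7
```

Emit:
{"op": "jog_arm", "data": {
  "deltas": [
    {"gripper": 0, "offset": [0, 0, 0.0015], "rotation": [0, 0, 0]},
    {"gripper": 0, "offset": [0, 0, 0.0015], "rotation": [0, 0, 0]},
    {"gripper": 0, "offset": [0, 0, 0.0015], "rotation": [0, 0, 0]},
    {"gripper": 0, "offset": [0, 0, 0.0015], "rotation": [0, 0, 0]},
    {"gripper": 0, "offset": [0, 0, 0], "rotation": [0, 0, 0]}
  ]
}}

```text
clock: 8.3
position: [0.5753, 0.1266, 0.1104]
ee_rot: [0.943, 0.332, -0.0, 0.0]
ft_force: [-0.2, -0.2, -0.8]
grip_width: 0.169
grasp_force: 82.7
```

The fin is in the keyway: about 28 mm deep with no resistance. Continuing down to the plunger.

Emit:
{"op": "jog_arm", "data": {
  "deltas": [
    {"gripper": 0, "offset": [0, 0, 0.002], "rotation": [0, 0, 0]},
    {"gripper": 0, "offset": [0, 0, 0.002], "rotation": [0, 0, 0]},
    {"gripper": 0, "offset": [0, 0, 0.002], "rotation": [0, 0, 0]},
    {"gripper": 0, "offset": [0, 0, 0.002], "rotation": [0, 0, 0]},
    {"gripper": 0, "offset": [0, 0, 0.002], "rotation": [0, 0, 0]},
    {"gripper": 0, "offset": [0, 0, 0], "rotation": [0, 0, 0]},
    {"gripper": 0, "offset": [0, 0, 0], "rotation": [0, 0, 0]}
  ]
}}

```text
clock: 9.0
position: [0.5755, 0.1267, 0.101]
ee_rot: [0.943, 0.332, 0.0, 0.0]
ft_force: [-1.4, -0.7, 3.8]
grip_width: 0.169
grasp_force: 83.5
```

Emit:
{"op": "jog_arm", "data": {
  "deltas": [
    {"gripper": 0, "offset": [0, 0, 0.0015], "rotation": [0, 0, 0]},
    {"gripper": 0, "offset": [0, 0, 0.0015], "rotation": [0, 0, 0]},
    {"gripper": 0, "offset": [0, 0, 0.001], "rotation": [0, 0, 0]},
    {"gripper": 0, "offset": [0, 0, 0.001], "rotation": [0, 0, 0]},
    {"gripper": 0, "offset": [0, 0, 0], "rotation": [0, 0, 0]},
    {"gripper": 0, "offset": [0, 0, 0], "rotation": [0, 0, 0]}
  ]
}}

```text
clock: 9.6
position: [0.5756, 0.1267, 0.096]
ee_rot: [0.943, 0.332, 0.0, 0.0]
ft_force: [-2.1, -1.5, 7.2]
grip_width: 0.172
grasp_force: 83.8
```

Emit:
{"op": "jog_arm", "data": {
  "deltas": [
    {"gripper": 0, "offset": [0, 0, 0.0008], "rotation": [0, 0, 0]},
    {"gripper": 0, "offset": [0, 0, 0.0007], "rotation": [0, 0, 0]},
    {"gripper": 0, "offset": [0, 0, 0], "rotation": [0, 0, 0]},
    {"gripper": 0, "offset": [0, 0, 0], "rotation": [0, 0, 0]}
  ]
}}

```text
clock: 10.0
position: [0.5756, 0.1268, 0.0951]
ee_rot: [0.943, 0.332, 0.0, 0.0]
ft_force: [-4.5, -1.0, 12.4]
grip_width: 0.172
grasp_force: 84.9
```

Emit:
{"op": "jog_arm", "data": {
  "deltas": [
    {"gripper": 0, "offset": [0, 0, 0.0005], "rotation": [0, 0, 0]},
    {"gripper": 0, "offset": [0, 0, 0], "rotation": [0, 0, 0]},
    {"gripper": 0, "offset": [0, 0, 0], "rotation": [0, 0, 0]}
  ]
}}

```text
clock: 10.3
position: [0.5756, 0.1268, 0.0951]
ee_rot: [0.943, 0.332, 0.0, 0.0]
ft_force: [-6.6, -2.2, 17.5]
grip_width: 0.17
grasp_force: 85.7
```

```bash
python3 - <<'E'
from h import *
o=manip.get_obs();im=imaging.camera("scene");u,v=w2px("scene",[.5753,.1271,.09])[0].astype(int)
cv2.imwrite("pics/crop4.png",cv2.resize(im[v-40:v+40,u-50:u+50],None,fx=6,fy=6,interpolation=cv2.INTER_CUBIC))
print(o["position"],o["ft_force"],o["grasp_force"])
E
```

```text
[0.57562509 0.12682969 0.09507344] [-6.6324079  -2.19219624 17.50564695] 85.6520201638341
```

View pics/crop4.png

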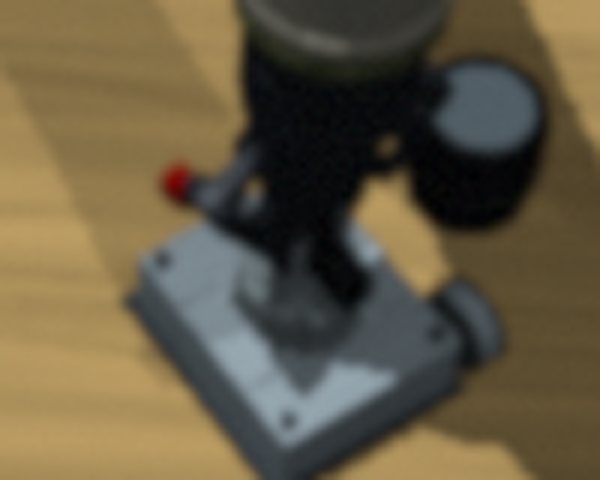

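The crop shows the collar down on the hub. The tool stopped hard at z=0.0951 (0.0946 expected), pressing with about 19 N.

```bash
python3 -c "
from workcell import workorder;print(workorder.hand_in())"
```

```text
the job is handed in; nothing more can be done
None
```

The drive key is in the hub with its fin in the keyway, its collar on the hub face by force and height readings, and the gripper still holding it and pressing with about 19 N; the job is handed in, with no verdict returned.

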